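# Dock the drying tray and crib the terracotta slats

## Task

Turn the plywood drying tray end for end, slide it nose first all the way home between the guide rails of the drying stand, so that its ears meet the rails, and stack every terracotta slat flat on the middle of it to dry: two to a layer, parallel and well apart, near the ends of the slats they cross, the bottom layer across the tray, the next lengthwise, the next across again (an odd last slat lies alone on top). Leave the figurines and the brush pot where they stand.

Things in the scene. Friction and masses are not known exactly. Their poses are not given: they have to be found in the camera images.
- mouth (a point): Middle of the open end of the drying stand's two aluminium guide rails, 6 mm above the bench; x points level into the rails, to the fan, z up. Rails are 195 mm long, 158 mm apart inside, flat-topped, 60 mm wide and 18 mm high; a lip (15 to 18 mm above the bench) overhangs inwards on each, leaving 138 mm between lips. The tray slides on the bench, its rim under the lips.
- stand: The drying stand, fixed: rails and a grey fan box (180 mm wide, 120 mm high, 110 mm deep) whose face is 235 mm in from the mouth. Origin on the bench at the middle of the rails' mouth; axes as mouth.
- tray: Flat plywood drying tray, 220 long, 150 wide, 0.3 kg; floor 6 mm thick, rim 12 mm high and 5 mm thick on the long sides and nose. At the grip end a crossbar 190 wide, 15 long, 14 high sticks out 20 mm each side as ears, too wide for the rails. At the start this end is nearer the rails. Origin: on the underside, mid-width, 100 mm from the grip end; x runs from grip end to nose, z up.
- tray_grip (a point): In the upright grip tab on the middle of the tray's crossbar (crossbar and tab in line; tab 12 mm thick along the tray, 70 mm wide, top 48 mm above the tray's underside). The point is 34 mm above the underside and 7.5 mm from the tray's grip end face; axes as the tray.
- tray_nose (a point): End face of the tray's plain narrow end (the nose), 6 mm above the underside, 212.5 mm from tray_grip along the tray; axes as the tray. Fully home, the ears touch the rail ends and the nose is 205 mm in from the mouth.
- tray_mid (a point): Where the stack is centred: on the tray's floor (its top surface, 6 mm above the underside), 110.5 mm from tray_grip towards the nose; axes as the tray.
- slat0_mid (a point): Plain terracotta slat 120 x 30 x 14 mm, about 0.1 kg, all alike, lying flat on the bench on a sheet of brown paper. The point is its centre; x is its length, y its width, z its thickness. Some slats are absent (None).
- slat1_mid (a point): Plain terracotta slat 120 x 30 x 14 mm, about 0.1 kg, all alike, lying flat on the bench on a sheet of brown paper. The point is its centre; x is its length, y its width, z its thickness. Some slats are absent (None).
- slat2_mid (a point): Plain terracotta slat 120 x 30 x 14 mm, about 0.1 kg, all alike, lying flat on the bench on a sheet of brown paper. The point is its centre; x is its length, y its width, z its thickness. Some slats are absent (None).
- slat3_mid (a point): Plain terracotta slat 120 x 30 x 14 mm, about 0.1 kg, all alike, lying flat on the bench on a sheet of brown paper. The point is its centre; x is its length, y its width, z its thickness. Some slats are absent (None).
- slat4_mid (a point): Plain terracotta slat 120 x 30 x 14 mm, about 0.1 kg, all alike, lying flat on the bench on a sheet of brown paper. The point is its centre; x is its length, y its width, z its thickness. Some slats are absent (None).
- slat5_mid (a point): Plain terracotta slat 120 x 30 x 14 mm, about 0.1 kg, all alike, lying flat on the bench on a sheet of brown paper. The point is its centre; x is its length, y its width, z its thickness. Some slats are absent (None).
- figure0: Small terracotta figurine on a round foot of 60 mm, 110 mm tall, standing on the far side of the bench; origin under its foot, z up. Leave alone.
- figure1: Small terracotta figurine on a round foot of 60 mm, 110 mm tall, standing on the far side of the bench; origin under its foot, z up. Leave alone.
- brush_pot: Black brush pot, 68 mm across, 80 mm high with brushes to 180 mm, standing on the far side; origin under its base, z up. Leave alone.
Not all that is in view belongs to the job. Leave any green look-alike of the part that bears slat1_mid alone. Leave any purple look-alike of the part that bears slat3_mid alone.

How it is judged:
On the way:
1. the tray is fully home between the rails, nose first (x of tray_nose in the frame of mouth between 0.197 and 0.213 m and y of tray_nose in the frame of mouth between -0.009 and 0.009 m and y of tray_grip in the frame of mouth between -0.012 and 0.012 m and x of tray_grip in the frame of mouth below 0.005 m and height (world z) of tray_nose below 0.011 m and height (world z) of tray_grip below 0.04 m), for 0.3 s.
At the end, for the whole second after the job is handed in: Tray flat, nose towards the fan, ears within 8 mm of the rail ends. Every slat in a layer across, lengthwise, across (within 15 deg), centred on tray_mid within 25 mm along its length, 25-60 mm to one side (third layer: within 60 mm), height within 5 mm, tilt under 7 deg (all of step 1 and ((y of slat0_mid in the frame of tray_mid between -0.025 and 0.025 m and z of slat0_mid in the frame of tray_mid between 0.002 and 0.012 m and angle between the x axis of slat0_mid and the y axis of tray_mid, either way round below 0.26 rad and angle between the z axis of slat0_mid and the z axis of tray_mid, either way round below 0.12 rad and (x of slat0_mid in the frame of tray_mid between 0.025 and 0.06 m or x of slat0_mid in the frame of tray_mid between -0.06 and -0.025 m)) or (x of slat0_mid in the frame of tray_mid between -0.025 and 0.025 m and z of slat0_mid in the frame of tray_mid between 0.016 and 0.026 m and angle between the x axis of slat0_mid and the x axis of tray_mid, either way round below 0.26 rad and angle between the z axis of slat0_mid and the z axis of tray_mid, either way round below 0.12 rad and (y of slat0_mid in the frame of tray_mid between 0.025 and 0.06 m or y of slat0_mid in the frame of tray_mid between -0.06 and -0.025 m)) or (y of slat0_mid in the frame of tray_mid between -0.025 and 0.025 m and z of slat0_mid in the frame of tray_mid between 0.03 and 0.04 m and angle between the x axis of slat0_mid and the y axis of tray_mid, either way round below 0.26 rad and angle between the z axis of slat0_mid and the z axis of tray_mid, either way round below 0.12 rad and x of slat0_mid in the frame of tray_mid between -0.06 and 0.06 m)) and ((y of slat1_mid in the frame of tray_mid between -0.025 and 0.025 m and z of slat1_mid in the frame of tray_mid between 0.002 and 0.012 m and angle between the x axis of slat1_mid and the y axis of tray_mid, either way round below 0.26 rad and angle between the z axis of slat1_mid and the z axis of tray_mid, either way round below 0.12 rad and (x of slat1_mid in the frame of tray_mid between 0.025 and 0.06 m or x of slat1_mid in the frame of tray_mid between -0.06 and -0.025 m)) or (x of slat1_mid in the frame of tray_mid between -0.025 and 0.025 m and z of slat1_mid in the frame of tray_mid between 0.016 and 0.026 m and angle between the x axis of slat1_mid and the x axis of tray_mid, either way round below 0.26 rad and angle between the z axis of slat1_mid and the z axis of tray_mid, either way round below 0.12 rad and (y of slat1_mid in the frame of tray_mid between 0.025 and 0.06 m or y of slat1_mid in the frame of tray_mid between -0.06 and -0.025 m)) or (y of slat1_mid in the frame of tray_mid between -0.025 and 0.025 m and z of slat1_mid in the frame of tray_mid between 0.03 and 0.04 m and angle between the x axis of slat1_mid and the y axis of tray_mid, either way round below 0.26 rad and angle between the z axis of slat1_mid and the z axis of tray_mid, either way round below 0.12 rad and x of slat1_mid in the frame of tray_mid between -0.06 and 0.06 m)) and ((y of slat2_mid in the frame of tray_mid between -0.025 and 0.025 m and z of slat2_mid in the frame of tray_mid between 0.002 and 0.012 m and angle between the x axis of slat2_mid and the y axis of tray_mid, either way round below 0.26 rad and angle between the z axis of slat2_mid and the z axis of tray_mid, either way round below 0.12 rad and (x of slat2_mid in the frame of tray_mid between 0.025 and 0.06 m or x of slat2_mid in the frame of tray_mid between -0.06 and -0.025 m)) or (x of slat2_mid in the frame of tray_mid between -0.025 and 0.025 m and z of slat2_mid in the frame of tray_mid between 0.016 and 0.026 m and angle between the x axis of slat2_mid and the x axis of tray_mid, either way round below 0.26 rad and angle between the z axis of slat2_mid and the z axis of tray_mid, either way round below 0.12 rad and (y of slat2_mid in the frame of tray_mid between 0.025 and 0.06 m or y of slat2_mid in the frame of tray_mid between -0.06 and -0.025 m)) or (y of slat2_mid in the frame of tray_mid between -0.025 and 0.025 m and z of slat2_mid in the frame of tray_mid between 0.03 and 0.04 m and angle between the x axis of slat2_mid and the y axis of tray_mid, either way round below 0.26 rad and angle between the z axis of slat2_mid and the z axis of tray_mid, either way round below 0.12 rad and x of slat2_mid in the frame of tray_mid between -0.06 and 0.06 m)) and ((y of slat3_mid in the frame of tray_mid between -0.025 and 0.025 m and z of slat3_mid in the frame of tray_mid between 0.002 and 0.012 m and angle between the x axis of slat3_mid and the y axis of tray_mid, either way round below 0.26 rad and angle between the z axis of slat3_mid and the z axis of tray_mid, either way round below 0.12 rad and (x of slat3_mid in the frame of tray_mid between 0.025 and 0.06 m or x of slat3_mid in the frame of tray_mid between -0.06 and -0.025 m)) or (x of slat3_mid in the frame of tray_mid between -0.025 and 0.025 m and z of slat3_mid in the frame of tray_mid between 0.016 and 0.026 m and angle between the x axis of slat3_mid and the x axis of tray_mid, either way round below 0.26 rad and angle between the z axis of slat3_mid and the z axis of tray_mid, either way round below 0.12 rad and (y of slat3_mid in the frame of tray_mid between 0.025 and 0.06 m or y of slat3_mid in the frame of tray_mid between -0.06 and -0.025 m)) or (y of slat3_mid in the frame of tray_mid between -0.025 and 0.025 m and z of slat3_mid in the frame of tray_mid between 0.03 and 0.04 m and angle between the x axis of slat3_mid and the y axis of tray_mid, either way round below 0.26 rad and angle between the z axis of slat3_mid and the z axis of tray_mid, either way round below 0.12 rad and x of slat3_mid in the frame of tray_mid between -0.06 and 0.06 m)) and ((y of slat4_mid in the frame of tray_mid between -0.025 and 0.025 m and z of slat4_mid in the frame of tray_mid between 0.002 and 0.012 m and angle between the x axis of slat4_mid and the y axis of tray_mid, either way round below 0.26 rad and angle between the z axis of slat4_mid and the z axis of tray_mid, either way round below 0.12 rad and (x of slat4_mid in the frame of tray_mid between 0.025 and 0.06 m or x of slat4_mid in the frame of tray_mid between -0.06 and -0.025 m)) or (x of slat4_mid in the frame of tray_mid between -0.025 and 0.025 m and z of slat4_mid in the frame of tray_mid between 0.016 and 0.026 m and angle between the x axis of slat4_mid and the x axis of tray_mid, either way round below 0.26 rad and angle between the z axis of slat4_mid and the z axis of tray_mid, either way round below 0.12 rad and (y of slat4_mid in the frame of tray_mid between 0.025 and 0.06 m or y of slat4_mid in the frame of tray_mid between -0.06 and -0.025 m)) or (y of slat4_mid in the frame of tray_mid between -0.025 and 0.025 m and z of slat4_mid in the frame of tray_mid between 0.03 and 0.04 m and angle between the x axis of slat4_mid and the y axis of tray_mid, either way round below 0.26 rad and angle between the z axis of slat4_mid and the z axis of tray_mid, either way round below 0.12 rad and x of slat4_mid in the frame of tray_mid between -0.06 and 0.06 m)) and ((y of slat5_mid in the frame of tray_mid between -0.025 and 0.025 m and z of slat5_mid in the frame of tray_mid between 0.002 and 0.012 m and angle between the x axis of slat5_mid and the y axis of tray_mid, either way round below 0.26 rad and angle between the z axis of slat5_mid and the z axis of tray_mid, either way round below 0.12 rad and (x of slat5_mid in the frame of tray_mid between 0.025 and 0.06 m or x of slat5_mid in the frame of tray_mid between -0.06 and -0.025 m)) or (x of slat5_mid in the frame of tray_mid between -0.025 and 0.025 m and z of slat5_mid in the frame of tray_mid between 0.016 and 0.026 m and angle between the x axis of slat5_mid and the x axis of tray_mid, either way round below 0.26 rad and angle between the z axis of slat5_mid and the z axis of tray_mid, either way round below 0.12 rad and (y of slat5_mid in the frame of tray_mid between 0.025 and 0.06 m or y of slat5_mid in the frame of tray_mid between -0.06 and -0.025 m)) or (y of slat5_mid in the frame of tray_mid between -0.025 and 0.025 m and z of slat5_mid in the frame of tray_mid between 0.03 and 0.04 m and angle between the x axis of slat5_mid and the y axis of tray_mid, either way round below 0.26 rad and angle between the z axis of slat5_mid and the z axis of tray_mid, either way round below 0.12 rad and x of slat5_mid in the frame of tray_mid between -0.06 and 0.06 m))); the robot touches nothing.
It fails at once if figure0 is moved more than 30 mm or knocked over (distance of figure0 from where it was at the start of the episode above 0.03 m or angle between figure0's own z axis and vertical above 0.5 rad).
It fails at once if figure1 is moved more than 30 mm or knocked over (distance of figure1 from where it was at the start of the episode above 0.03 m or angle between figure1's own z axis and vertical above 0.5 rad).
It fails at once if brush_pot is moved more than 30 mm or knocked over (distance of brush_pot from where it was at the start of the episode above 0.03 m or angle between brush_pot's own z axis and vertical above 0.5 rad).
Of slat0, slat1, slat2, slat3, slat4, slat5 only 4 to 6 are there at a start; the rules pass over those that are not, and their reading is None.
At some moment in a run one of slat0, slat1, slat2, slat3, slat4, slat5 may be knocked a few centimetres aside while the robot is not near it.
Once in a run the grip may slacken for a moment while it holds something.
It also fails if it takes over 210 s, if anything falls off the work surface, if the arm or the gripper's body presses on something with over 40 N, if the wrist force passes 120 N, or if a joint passes its speed limit or range.

## Robot

A 6-joint arm with a two-finger parallel gripper is mounted at the origin on the work surface. World frame = base frame: x ahead of the robot, y to its left, z up, the work surface at z = 0. Lengths are in m, angles in rad, forces in N, time in s.
With the tool pointing down it reaches from about 0.425 to 0.95 m from the base axis. Payload 3.5 kg.
Tool frame: the origin (TCP) lies midway between the tips of the shut fingers; the grasp point (between the pads) lies 19 mm behind it; z points along the fingers, y is the line along which they close (so a half turn about z gives the same grasp; the last joint's range is limited). The gripper opens to 85 mm and grips with 20 to 120 N. Pads are 22 mm wide; open, the fingers measure 114 mm over their backs; the gripper's body (76 mm by 85 mm) begins 54 mm behind the grasp point. The pads swing forward as they close: fully open they stand 13 mm farther back than shut.
Start: joints at [-1.306, 0.286, 1.577, -0, 1.279, -0.15], TCP at [0.272, -0.618, 0.231] pointing down, gripper open.
Joint ranges: [-2.77, 2.77], [-0.9, 2.22], [0.21, 2.48], [-1.53, 4.67], [0.24, 2.81], [-2.84, 2.84]. Speed limits (rad/s): [2.79, 2.79, 3.14, 3.14, 3.14, 3.14].

## Interface

Orientations are given as a unit quaternion [x, y, z, w].
In Python, from plant import ctrl, cams, order gives the robot as it stands.
- The arm moves only by the tool move_arm, never from a script. Its argument "plan" is one flat list of numbers, 7 for each row, row after row: the shift along the world's x, y, z in mm, then the turn, a rotation vector about the world's x, y, z in degrees, then the finger opening in mm, from 0 to 85.4. A call has 1 to 12 rows; each row shifts and turns the commanded pose from where the row before left it; what a row does not reach is not made up. A row lasts 1/10 s, in which the tool goes at most 50 mm and 8.59 degrees, less where a joint would pass 70% of its speed; a pose out of reach is approached as far as the arm can. A call is refused whole if a number of a shift passes 50 or a number of a turn 8.59, either way. A call with a gripper value outside its range is refused whole. The fingers move at their own pace and stop on an object; "newtons" is the grip in N (left out, the last holds). Time passes only in rows, so rows that do not move let the fingers close. It gives the time, the measured TCP pose, the force, the opening and the grip force at its end, in the units of the state.
- ctrl.get_state(): the state, without advancing time (a new reading comes with each control period).
- cams.read_camera(name): name is "side" or "top"; returns a dict with "color" (420x560x3 uint8, red, green, blue), "fov_y" (degrees; the focal length in pixels is half the picture's height over the tangent of half this angle, whatever the lens; pixels are square), "cx", "cy" (the principal point, pixels), "origin" and "orientation" of the camera in the world. Camera axes: x right, y up, looking along -z (the intrinsics and any distortion apply to the point x, -y, -z); pixel columns grow to the right and rows downward; lengths in m; the calibration is good to about 2 mm. A picture is of the moment at which its call begins. There is no depth.
- order.sign_off(): hands the job in; it is judged then, once.
The state is a dict: "time": time; "qpos": joint angles; "dq": joint speeds; "joint_efforts": joint torques, N m; "eef_pos": TCP position; "tcp_rot": TCP orientation; "contact_force": force on the tool from outside, world axes, zero at the start; "wrist_torque": the same for the moment, N m; "opening": opening from 0.0 (shut) to 1.0 (fully open); "finger_force": force on a finger pad.
Only numpy, scipy, OpenCV 4.12 (cv2) and the standard library are available. Lean on these libraries where they do the work, as an engineer would, in place of code of your own. Each camera call takes 0.05 s, during which the arm holds its last target. There are 200 camera calls.

## Working session

There is one attempt and no reset: what is moved stays moved. The work goes in short steps, Python scripts to look and compute and a tool call to move; the robot and the scene stay as the last step left them, time stands still between calls to the robot, and variables do not carry over. Pictures are saved under pics/ and viewed, at most 14 in all, crops included, and the job is handed in when it is done.

Besides the shell and the picture viewer there is one more tool, called as a command line: name --argument value ..., lists and objects as JSON in quotes. move_arm: Moves the arm, as the interface text tells. Its arguments: {"type":"object","properties":{"plan":{"type":"array","items":{"type":"number"}},"newtons":{"type":"number"}},"required":["plan"]}

```bash
ls; mkdir -p pics; python3 - <<'E'
from plant import ctrl,cams
import cv2
s=ctrl.get_state(); print({k:s[k] for k in('time','eef_pos','tcp_rot','opening','contact_force')})
for n in('top','side'):
    c=cams.read_camera(n); print(n,{k:v for k,v in c.items() if k!='color'})
    cv2.imwrite(f'pics/{n}0.png',c['color'][:,:,::-1])
E
```

```text
pics
{'time': 0.0, 'eef_pos': array([ 0.27188941, -0.61709747,  0.22994735]), 'tcp_rot': array([ 9.78567252e-01,  2.05924135e-01, -6.42050366e-05, -1.17483557e-03]), 'opening': 1.0028399568178397, 'contact_force': array([ 0.43278022,  0.13597748, -0.52866271])}
top {'fov_y': 42.35901225648718, 'cx': 278.7081237601176, 'cy': 200.52345943714212, 'origin': array([ 0.25410824, -0.12739186,  1.3551078 ]), 'orientation': array([-0.07175794,  0.07905224,  0.74092222, -0.66305038])}
side {'fov_y': 44.507288426643925, 'cx': 279.397141329342, 'cy': 209.9180876616436, 'origin': array([0.05543925, 0.49230484, 0.91823452]), 'orientation': array([-0.1197843 ,  0.34388547,  0.88480179, -0.29072374])}
```

View pics/top0.png

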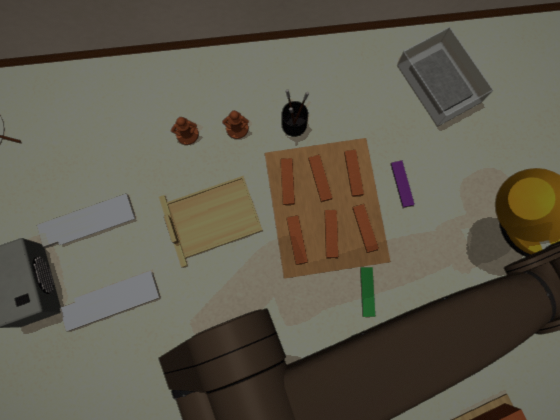

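View pics/side0.png

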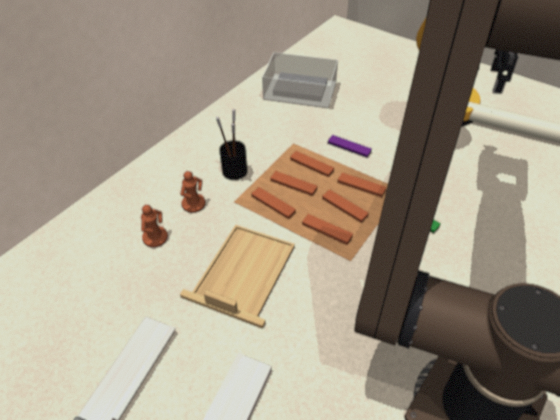

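Top view: six slats on the paper (around (287,180) to (365,228)), decoys green (367,290) and purple (402,183). The tray has its crossbar at (163,197)–(184,263) and its nose at (246,180)–(261,215). Rails' mouth ends are at (129,196)–(134,216) and (153,274)–(158,292).

```bash
cat > h.py <<'E'
import numpy as np,cv2
from scipy.spatial.transform import Rotation as R
from plant import ctrl,cams
def ray(c,uv,z):
    uv=np.atleast_2d(np.array(uv,float)); f=c['color'].shape[0]/2/np.tan(np.radians(c['fov_y'])/2)
    d=np.c_[(uv[:,0]-c['cx'])/f,-(uv[:,1]-c['cy'])/f,-np.ones(len(uv))]
    d=R.from_quat(c['orientation']).apply(d); o=np.array(c['origin'])
    return o+d*((z-o[2])/d[:,2])[:,None]
def proj(c,p):
    p=np.atleast_2d(p); f=c['color'].shape[0]/2/np.tan(np.radians(c['fov_y'])/2)
    q=R.from_quat(c['orientation']).inv().apply(p-np.array(c['origin']))
    return np.c_[c['cx']-f*q[:,0]/q[:,2],c['cy']+f*q[:,1]/q[:,2]]
def blobs(c,lo,hi,amin,z):
    hsv=cv2.cvtColor(c['color'],cv2.COLOR_RGB2HSV)
    m=cv2.inRange(hsv,lo,hi); out=[]
    for k in cv2.findContours(m,cv2.RETR_EXTERNAL,cv2.CHAIN_APPROX_NONE)[0]:
        if cv2.contourArea(k)<amin: continue
        w=ray(c,k[:,0],z)[:,:2]*1000
        (cx,cy),(a,b),t=cv2.minAreaRect(w.astype(np.float32))
        if a<b: a,b,t=b,a,t+90
        out.append((k[:,0].mean(0).round(),round(cx),round(cy),round(a),round(b),round((t+90)%180-90)))
    return out
def pose():
    s=ctrl.get_state(); r=R.from_quat(s['tcp_rot']).as_matrix()
    print('t',round(s['time'],2),'tcp',(s['eef_pos']*1000).round(1),'yaxis deg',np.degrees(np.arctan2(r[1,1],r[0,1])).round(2),'zax',r[:,2].round(3),'open',round(s['opening']*85.4,1),'F',s['contact_force'].round(1),'ff',s['finger_force'],'q',s['qpos'].round(2))
E
python3 - <<'E'
from h import *
c=cams.read_camera('top')
hsv=cv2.cvtColor(c['color'],cv2.COLOR_RGB2HSV)
for u,v in [(287,180),(331,235),(355,215),(90,222),(110,300),(215,218),(150,235),(172,230),(300,160)]: print((u,v),hsv[v,u])
for n in('top','side'):
    c=cams.read_camera(n)
    print(n,*blobs(c,(0,150,60),(9,255,255),60,.014),sep='\n')
    print('rail?',*blobs(c,(100,8,120),(140,80,255),300,.018),sep='\n')
c=cams.read_camera('top')
print('tray ears',ray(c,[(163,197),(184,263)],.014)[:,:2].round(3),'nose',ray(c,[(246,178),(261,215)],.012)[:,:2].round(3))
print('rail',ray(c,[(129,196),(134,216),(153,274),(158,292),(41,224)],.018)[:,:2].round(3))
cv2.imwrite('pics/z1.png',cv2.resize(c['color'][160:340,20:280,::-1],None,fx=3,fy=3,interpolation=cv2.INTER_CUBIC))
print('tip',proj(c,ctrl.get_state()['eef_pos']))
E
```

```text
(287, 180) [ 10 177 108]
(331, 235) [ 10 176 110]
(355, 215) [ 11 172  77]
(90, 222) [110   6 123]
(110, 300) [105   8 122]
(215, 218) [ 26  89 121]
(150, 235) [ 34  31 122]
(172, 230) [ 23 101 114]
(300, 160) [ 15 138 109]
top
rail?
(array([103., 305.]), 343, 281, 228, 65, -76)
(array([ 96., 220.]), 548, 311, 191, 65, -77)
side
(array([327., 229.]), 439, -188, 118, 32, 5)
(array([153., 225.]), 777, 43, 131, 51, -33)
(array([345., 205.]), 445, -276, 118, 32, -6)
(array([273., 202.]), 592, -182, 119, 30, -4)
(array([362., 184.]), 449, -362, 117, 34, 9)
(array([191., 192.]), 778, -95, 135, 49, -43)
(array([293., 183.]), 590, -266, 119, 33, 8)
(array([312., 164.]), 595, -353, 118, 33, 2)
rail?
tray ears [[0.586 0.133]
 [0.413 0.092]] nose [[ 0.612 -0.081]
 [ 0.512 -0.109]]
rail [[0.597 0.218]
 [0.544 0.208]
 [0.394 0.169]
 [0.349 0.16 ]
 [0.549 0.44 ]]
tip [[515.75182631 282.45740609]]
```

View pics/z1.png

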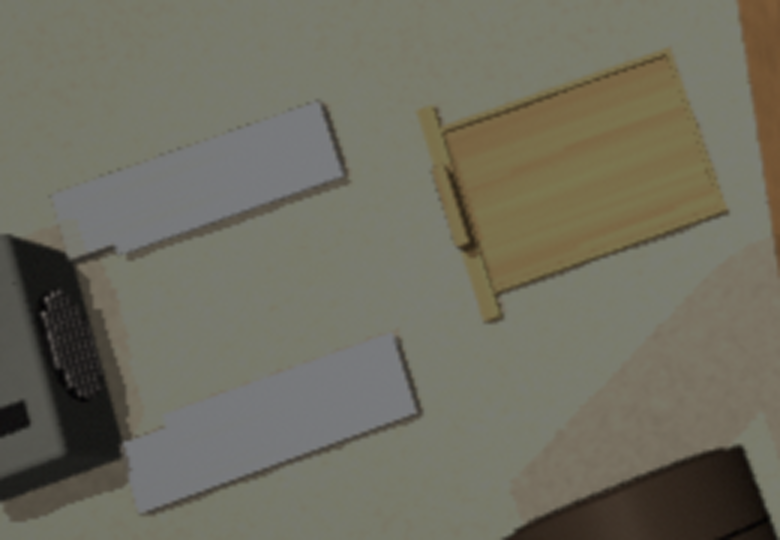

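Zoomed view: upper rail mouth corners are at zoom (323,100) and (347,180), lower ones at (396,336) and (421,414). The tray ears end at about (427,108) and (493,320), the nose corners at (670,50) and (727,211), and the tab lies at (435..470,165..248).

```bash
python3 - <<'E'
from h import *
c=cams.read_camera('top')
print(*blobs(c,(0,160,50),(12,255,255),80,.014),sep='\n')
W=lambda p,z:(ray(c,[(20+(x+.5)/3-.5,160+(y+.5)/3-.5) for x,y in p],z)[:,:2]*1000)
r=W([(323,100),(347,180),(396,336),(421,414)],.018); print('rail',r.round(),r.mean(0).round(1))
far=W([(52,193),(146,513)],.018); print('far',far.round(), 'rail lens',np.linalg.norm(far-r[[0,3]],axis=1))
d=r[3]-r[0]; print('rail cross ang',np.degrees(np.arctan2(d[1],d[0])),np.linalg.norm(d),'inner',np.linalg.norm(r[1]-r[2]))
for f in far-r[[0,3]]: print('rail x ang',np.degrees(np.arctan2(f[1],f[0])))
e=W([(418,110),(436,106),(500,318),(485,321)],.014); print('ears',e.round(),'mid',e.mean(0).round(1))
n=W([(670,50),(727,211)],.012); print('nose',n.round(),n.mean(0),np.linalg.norm(n[0]-n[1]))
v=n.mean(0)-e.mean(0); print(np.linalg.norm(v),np.degrees(np.arctan2(v[1],v[0]))); w=e[1]-e[2]; print('ear axis',np.degrees(np.arctan2(w[1],w[0])),np.linalg.norm(w))
print('figs top',ray(c,[(187,138),(237,132),(295,128)],0).round(3)[:,:2])
c=cams.read_camera('side'); print('figs side',ray(c,[(154,240),(194,204),(233,172)],0).round(3)[:,:2])
print('rails from side',ray(c,[(146,320),(175,326),(241,358),(270,365)],.018).round(3)[:,:2])
print('ears side',ray(c,[(183,294),(263,322)],.014).round(3)[:,:2],'nose',ray(c,[(239,229),(293,241)],.012).round(3)[:,:2])
pose()
E
```

```text
(array([513., 417.]), -23, -641, 60, 20, 84)
(array([297., 240.]), 440, -191, 120, 30, 5)
(array([331., 234.]), 446, -278, 119, 30, -6)
(array([365., 228.]), 450, -365, 120, 30, 10)
(array([287., 181.]), 593, -185, 121, 30, -4)
(array([320., 178.]), 592, -269, 120, 30, 8)
(array([354., 173.]), 596, -356, 121, 30, 2)
(array([185., 131.]), 754, 65, 68, 59, 54)
(array([236., 125.]), 755, -69, 67, 59, 41)
rail [[605. 221.]
 [534. 205.]
 [400. 172.]
 [335. 156.]] [468.4 188.7]
far [[550. 450.]
 [281. 380.]] rail lens [235.31389293 230.1436561 ]
rail cross ang -166.36524616004846 277.89308027382106 inner 138.07412085173357
rail x ang 103.42077576843744
rail x ang 103.4771554634372
ears [[588. 143.]
 [590. 128.]
 [406.  87.]
 [405. 100.]] mid [497.2 114.4]
nose [[ 617.  -74.]
 [ 474. -108.]] [545.65922064 -90.68122002] 147.59104727639755
210.76510368060573 -76.69786594806325
ear axis 12.384652131525971 188.91450361663377
figs top [[ 0.741  0.063]
 [ 0.742 -0.069]
 [ 0.737 -0.222]]
figs side [[ 0.749  0.066]
 [ 0.753 -0.073]
 [ 0.749 -0.218]]
rails from side [[0.597 0.229]
 [0.541 0.205]
 [0.392 0.18 ]
 [0.339 0.159]]
ears side [[0.583 0.139]
 [0.407 0.093]] nose [[ 0.603 -0.069]
 [ 0.481 -0.113]]
t 0.4 tcp [ 272.  -617.6  231.1] yaxis deg -66.23 zax [-0.  0. -1.] open 85.4 F [-0.6  0.   0.3] ff 0.0 q [-1.31  0.29  1.58 -0.    1.28 -0.15]
```

move_arm --plan '[14, 30.5, 0, 0, 0, 7.05, 50, 14, 30.5, 0, 0, 0, 7.05, 50, 14, 30.5, 0, 0, 0, 7.05, 50, 14, 30.5, 0, 0, 0, 7.05, 50, 14, 30.5, 0, 0, 0, 7.05, 50, 14, 30.5, 0, 0, 0, 7.05, 50, 14, 30.5, 0, 0, 0, 7.05, 50, 14, 30.5, 0, 0, 0, 7.05, 50, 14, 30.5, 0, 0, 0, 7.05, 50, 14, 30.5, 0, 0, 0, 7.05, 50, 14, 30.5, 0, 0, 0, 7.05, 50, 14, 30.5, 0, 0, 0, 7.05, 50]' --newtons 100

```text
time: 1.6
eef_pos: [0.4405, -0.2505, 0.2316]
tcp_rot: [0.583, 0.812, -0.0, 0.0]
contact_force: [0.5, -0.3, -1.0]
opening: 0.581
finger_force: 0.0
```

move_arm --plan '[4.8, 30.5, -7, 0, 0, 7.05, 50, 4.8, 30.5, -7, 0, 0, 7.05, 50, 4.8, 30.5, -7, 0, 0, 7.05, 50, 4.8, 30.5, -7, 0, 0, 7.05, 50, 4.8, 30.5, -7, 0, 0, 7.05, 50, 4.8, 30.5, -7, 0, 0, 7.05, 50, 4.8, 30.5, -7, 0, 0, 7.05, 50, 4.8, 30.5, -7, 0, 0, 7.05, 50, 4.8, 30.5, -7, 0, 0, 7.05, 50, 4.8, 30.5, -7, 0, 0, 7.05, 50, 4.8, 30.5, -7, 0, 0, 7.05, 50, 4.8, 30.5, -7, 0, 0, 7.05, 50]'

```text
time: 2.8
eef_pos: [0.4978, 0.1156, 0.1473]
tcp_rot: [-0.115, 0.993, -0.0, 0.0]
contact_force: [0.4, -0.2, -0.3]
opening: 0.586
finger_force: 0.0
```

```bash
python3 - <<'E'
from h import *
pose()
c=cams.read_camera('side'); cv2.imwrite('pics/s1.png',c['color'][:,:,::-1])
E
```

```text
t 2.8 tcp [497.8 115.6 147.3] yaxis deg 103.26 zax [ 0.001 -0.    -1.   ] open 50.0 F [ 0.4 -0.2 -0.3] ff 0.0 q [ 0.03  0.01  2.05 -0.    1.08 -1.77]
```

View pics/s1.png

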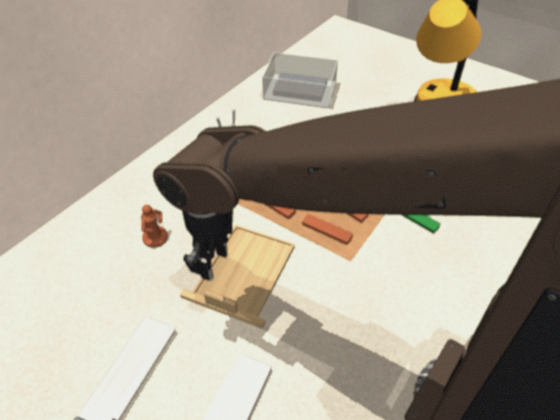

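The gripper hangs over the tab (tab at about (222,300), tool tip above the tray at (200,268)), with nothing in the way. I'll descend and grip.

move_arm --plan '[0, -1, -30, 0, 0, 0, 50, 0, 0, -30, 0, 0, 0, 50, 0, 0, -30, 0, 0, 0, 50, 0, 0, -22, 0, 0, 0, 50, 0, 0, -12, 0, 0, 0, 50, 0, 0, -6, 0, 0, 0, 50, 0, 0, -2, 0, 0, 0, 0, 0, 0, 0, 0, 0, 0, 0, 0, 0, 0, 0, 0, 0, 0, 0, 0, 0, 0, 0, 0, 0, 0, 0, 0, 0, 0, 0, 0]' --newtons 100

```text
time: 3.95
eef_pos: [0.4988, 0.1134, 0.0167]
tcp_rot: [-0.113, 0.994, -0.0, 0.001]
contact_force: [0.2, 1.7, 6.0]
opening: 0.122
finger_force: 98.1
```

```bash
python3 - <<'E'
from h import *
pose()
g=ctrl.get_state()['eef_pos'][:2]*1000
def tray(g,a): # rows for 12-row calls
    pass
# pure rotation about C by -7.6 deg x 24 rows... print grip shifts, moving C to C2
phi0=-77.; n=24; dphi=-180.5/n
C0=g+102.5*np.array([np.cos(np.radians(phi0)),np.sin(np.radians(phi0))]); C1=np.array([520,12.])
prev=g
rows=[]
for i in range(1,n+1):
    p=np.radians(phi0+dphi*i); C=C0+(C1-C0)*i/n
    q=C-102.5*np.array([np.cos(p),np.sin(p)]); d=(q-prev).round(1); prev=prev+d
    rows+=[d[0],d[1]]
print(dphi,np.array(rows).reshape(-1,2).tolist(),prev)
E
```

```text
t 3.95 tcp [498.8 113.4  16.7] yaxis deg 102.98 zax [ 0.003  0.    -1.   ] open 10.4 F [0.2 1.7 6. ] ff 98.07112455368042 q [ 0.02  0.22  2.1   0.    0.82 -1.77]
-7.520833333333333 [[13.2, 2.1], [13.4, 0.3], [13.3, -1.4], [13.0, -3.2], [12.4, -4.8], [11.8, -6.5], [10.8, -7.9], [9.7, -9.3], [8.4, -10.5], [7.0, -11.5], [5.3, -12.4], [3.8, -12.9], [2.0, -13.4], [0.3, -13.5], [-1.5, -13.4], [-3.2, -13.1], [-5.0, -12.6], [-6.5, -11.9], [-8.0, -10.9], [-9.3, -9.8], [-10.6, -8.5], [-11.6, -7.1], [-12.3, -5.5], [-13.0, -3.8]] [542.21941769 -88.08903499]
```

move_arm --plan '[13.2, 2.1, 0.5, 0, 0, -7.52, 0, 13.4, 0.3, 0.5, 0, 0, -7.52, 0, 13.3, -1.4, 0, 0, 0, -7.52, 0, 13, -3.2, 0, 0, 0, -7.52, 0, 12.4, -4.8, 0, 0, 0, -7.52, 0, 11.8, -6.5, 0, 0, 0, -7.52, 0, 10.8, -7.9, 0, 0, 0, -7.52, 0, 9.7, -9.3, 0, 0, 0, -7.52, 0, 8.4, -10.5, 0, 0, 0, -7.52, 0, 7, -11.5, 0, 0, 0, -7.52, 0, 5.3, -12.4, 0, 0, 0, -7.52, 0, 3.8, -12.9, 0, 0, 0, -7.52, 0]'

```text
time: 5.15
eef_pos: [0.6203, 0.0347, 0.0167]
tcp_rot: [0.626, 0.78, 0.0, 0.0]
contact_force: [-0.1, 0.5, 1.3]
opening: 0.12
finger_force: 97.9
```

```bash
python3 - <<'E'
from h import *
pose()
c=cams.read_camera('side'); cv2.imwrite('pics/s2.png',c['color'][:,:,::-1])
E
```

```text
t 5.15 tcp [620.3  34.7  16.7] yaxis deg 12.47 zax [ 0.001 -0.    -1.   ] open 10.2 F [-0.1  0.5  1.3] ff 97.91774153709412 q [-0.11  0.42  1.83 -0.    0.89 -0.32]
```

View pics/s2.png

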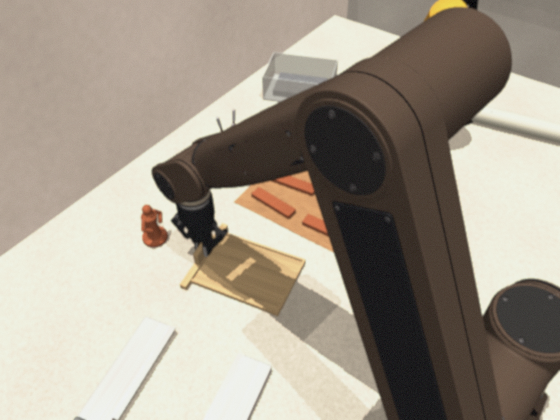

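The tray is turned half-way (nose at (290,290), grip at (205,258)) and is following the gripper. I'll continue.

move_arm --plan '[2, -13.4, 0, 0, 0, -7.52, 0, 0.3, -13.5, 0, 0, 0, -7.52, 0, -1.5, -13.4, 0, 0, 0, -7.52, 0, -3.2, -13.1, 0, 0, 0, -7.52, 0, -5, -12.6, 0, 0, 0, -7.52, 0, -6.5, -11.9, 0, 0, 0, -7.52, 0, -8, -10.9, 0, 0, 0, -7.52, 0, -9.3, -9.8, 0, 0, 0, -7.52, 0, -10.6, -8.5, 0, 0, 0, -7.52, 0, -11.6, -7.1, 0, 0, 0, -7.52, 0, -12.3, -5.5, 0, 0, 0, -7.52, 0, -13, -3.8, 0, 0, 0, -7.52, 0]'

```text
time: 6.4
eef_pos: [0.5408, -0.0886, 0.0167]
tcp_rot: [0.994, 0.108, 0.0, 0.0]
contact_force: [0.7, 0.9, 2.6]
opening: 0.128
finger_force: 97.9
```

move_arm --plan '[-7, 15, 0, 0, 0, 0, 0, -7, 15, 0, 0, 0, 0, 0, -7, 15, 0, 0, 0, 0, 0, 0, 0, 0, 0, 0, 0, 0]'

```text
time: 6.8
eef_pos: [0.519, -0.0402, 0.0167]
tcp_rot: [0.994, 0.11, -0.001, -0.001]
contact_force: [-2.1, 4.8, 5.2]
opening: 0.122
finger_force: 98.7
```

```bash
python3 - <<'E'
from h import *
pose()
g=np.r_[ctrl.get_state()['eef_pos'][:2]*1000]-[468.4,188.7]
a=np.radians(103.5);print('grip in mouth',g@[np.cos(a),np.sin(a)],g@[-np.sin(a),np.cos(a)])
ims=[]
for n in('top','side'):
    c=cams.read_camera(n); cv2.imwrite(f'pics/{n}3.png',c['color'][:,:,::-1]); ims.append(c['color'])
t=ims[0][150:330,30:280]; s=ims[1][220:400,80:330]
cv2.imwrite('pics/c3.png',cv2.resize(np.hstack([t,s]),(800,288),interpolation=cv2.INTER_CUBIC)[:,:,::-1])
E
```

```text
t 6.8 tcp [519.  -40.2  16.7] yaxis deg -77.34 zax [-0.002  0.002 -1.   ] open 10.5 F [-2.1  4.8  5.2] ff 98.73070120811462 q [-0.27  0.24  2.08  0.    0.82  1.08]
grip in mouth -234.338812036275 4.240237831998411
```

View pics/c3.png

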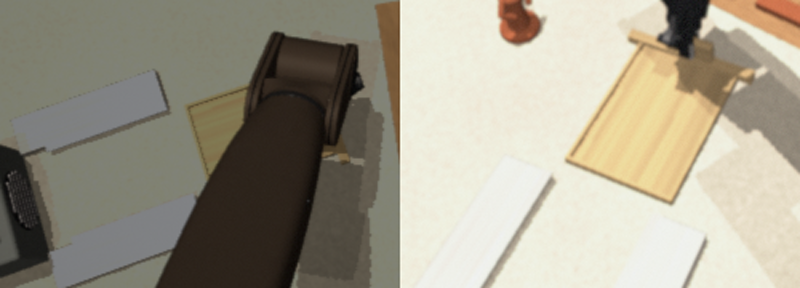

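The tray is now nose towards the rails: in the side crop its nose corners are at (567,159) and (673,201), and the rail mouth inner corners at (553,178) and (655,218). I'll work out the lateral error.

```bash
python3 - <<'E'
from h import *
c=cams.read_camera('side')
W=lambda p,z:(ray(c,[(80+(x-400)/1.6,220+y/1.6) for x,y in p],z)[:,:2]*1000)
a=np.radians(103.5); M=np.array([[np.cos(a),np.sin(a)],[-np.sin(a),np.cos(a)]])
o=np.array([468.4,188.7])
print('nose',((W([(567,159),(673,201)],.012)-o)@M.T).round(1))
print('rail in',((W([(553,178),(655,218)],.018)-o)@M.T).round(1),'rail out',((W([(508,157),(706,237)],.018)-o)@M.T).round(1))
print('ears',((W([(630,37),(753,73)],.014)-o)@M.T).round(1))
c=cams.read_camera('top')
W=lambda p,z:(ray(c,[(30+x/1.6,150+y/1.6) for x,y in p],z)[:,:2]*1000)
print('top nose far corner',((W([(187,106)],.012)-o)@M.T).round(1))
E
```

```text
nose [[-24.3 -67. ]
 [-23.7  80.8]]
rail in [[  8.2 -66.8]
 [  7.2  72.2]] rail out [[   4.6 -134.2]
 [   5.6  137.4]]
ears [[-229.1  -83.7]
 [-237.4  100.2]]
top nose far corner [[-28.1 -67.7]]
```

move_arm --plan '[6.3, 1.5, 0, 0, 0, 0.5, 0, -1.4, 5.8, 0, 0, 0, 0, 0, -1.4, 5.8, 0, 0, 0, 0, 0, -1.4, 5.8, 0, 0, 0, 0, 0, -1.4, 5.8, 0, 0, 0, 0, 0, -1.4, 5.8, 0, 0, 0, 0, 0, -1.4, 5.8, 0, 0, 0, 0, 0, -1.4, 5.8, 0, 0, 0, 0, 0, -1.4, 5.8, 0, 0, 0, 0, 0]'

```text
time: 7.9
eef_pos: [0.5155, 0.0049, 0.0167]
tcp_rot: [0.994, 0.113, 0.0, 0.0]
contact_force: [0.8, -4.8, 6.2]
opening: 0.123
finger_force: 98.7
```

```bash
python3 - <<'E'
from h import *
pose(); print(ctrl.get_state()['wrist_torque'].round(2))
c=cams.read_camera('side'); 
cv2.imwrite('pics/c4.png',cv2.resize(c['color'][220:400,80:330],(750,540),interpolation=cv2.INTER_CUBIC)[:,:,::-1])
E
```

```text
t 7.9 tcp [515.5   4.9  16.7] yaxis deg -77.01 zax [ 0.001 -0.    -1.   ] open 10.5 F [ 0.8 -4.8  6.2] ff 98.67987155914307 q [-0.19  0.23  2.09 -0.    0.82  1.16]
[-0.66  0.04  0.02]
```

View pics/c4.png

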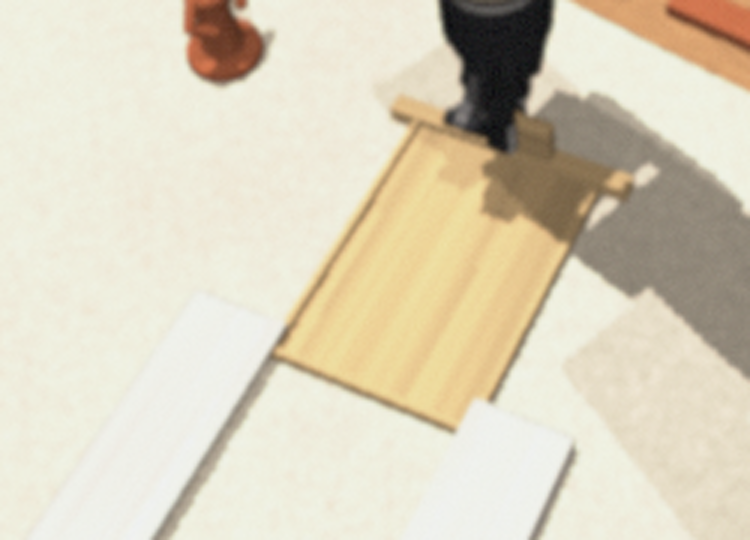

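The nose has entered between both rails (crop corners (275,353) and (460,430)) with a similar gap each side. I'll push on.

move_arm --plan '[-2.8, 11.7, 0, 0, 0, 0.3, 0, -2.8, 11.7, 0, 0, 0, 0, 0, -2.8, 11.7, 0, 0, 0, 0, 0, -2.8, 11.7, 0, 0, 0, 0, 0, -2.8, 11.7, 0, 0, 0, 0, 0, -2.8, 11.7, 0, 0, 0, 0, 0, -2.8, 11.7, 0, 0, 0, 0, 0, -2.8, 11.7, 0, 0, 0, 0, 0, -2.8, 11.7, 0, 0, 0, 0, 0, -2.8, 11.7, 0, 0, 0, 0, 0, -2.8, 11.7, 0, 0, 0, 0, 0, -2.8, 11.7, 0, 0, 0, 0, 0]'

```text
time: 9.15
eef_pos: [0.4815, 0.1455, 0.0167]
tcp_rot: [0.993, 0.116, 0.0, 0.0]
contact_force: [1.3, -4.0, 6.6]
opening: 0.121
finger_force: 98.8
```

move_arm --plan '[-2.3, 9.7, 0, 0, 0, 0, 0, -1.9, 7.8, 0, 0, 0, 0, 0, -1.2, 4.9, 0, 0, 0, 0, 0, -0.7, 2.9, 0, 0, 0, 0, 0]'

```text
time: 9.55
eef_pos: [0.4753, 0.1707, 0.0167]
tcp_rot: [0.993, 0.116, -0.0, 0.0]
contact_force: [1.0, -4.5, 6.8]
opening: 0.125
finger_force: 99.0
```

```bash
python3 - <<'E'
from h import *
pose(); print(ctrl.get_state()['wrist_torque'].round(2))
g=np.r_[ctrl.get_state()['eef_pos'][:2]*1000]-[468.4,188.7]
a=np.radians(103.5);print('grip in mouth',g@[np.cos(a),np.sin(a)],g@[-np.sin(a),np.cos(a)])
E
```

```text
t 9.55 tcp [475.3 170.7  16.7] yaxis deg -76.67 zax [-0.    -0.001 -1.   ] open 10.7 F [ 1.  -4.5  6.8] ff 98.99917602539062 q [ 0.14  0.21  2.12 -0.    0.82  1.48]
[-0.76 -0.06 -0.02]
grip in mouth -19.093485128828256 -2.4895421295881803
```

move_arm --plan '[-0.6, 2.4, 0, 0, 0, 0, 0, -0.6, 2.4, 0, 0, 0, 0, 0, -0.6, 2.4, 0, 0, 0, 0, 0, -0.4, 1.5, 0, 0, 0, 0, 0]'

```text
time: 9.95
eef_pos: [0.4732, 0.1791, 0.0167]
tcp_rot: [0.993, 0.116, -0.0, 0.0]
contact_force: [0.9, -5.8, 6.1]
opening: 0.121
finger_force: 99.0
```

move_arm --plan '[-0.2, 1, 0, 0, 0, 0, 0, -0.2, 1, 0, 0, 0, 0, 0]'

```text
time: 10.15
eef_pos: [0.4728, 0.181, 0.0167]
tcp_rot: [0.993, 0.116, -0.0, 0.0]
contact_force: [1.2, -5.5, 6.6]
opening: 0.125
finger_force: 99.0
```

move_arm --plan '[-0.2, 0.8, 0, 0, 0, 0, 0, -0.2, 0.8, 0, 0, 0, 0, 0]'

```text
time: 10.35
eef_pos: [0.4724, 0.1826, 0.0167]
tcp_rot: [0.993, 0.116, -0.0, 0.0]
contact_force: [1.9, -6.0, 6.2]
opening: 0.125
finger_force: 99.0
```

move_arm --plan '[-0.2, 0.8, 0, 0, 0, 0, 0, -0.2, 0.8, 0, 0, 0, 0, 0]'

```text
time: 10.55
eef_pos: [0.472, 0.1842, 0.0167]
tcp_rot: [0.993, 0.116, -0.0, 0.0]
contact_force: [1.6, -4.1, 6.8]
opening: 0.123
finger_force: 99.0
```

move_arm --plan '[-0.2, 0.8, 0, 0, 0, 0, 0, -0.2, 0.8, 0, 0, 0, 0, 0]'

```text
time: 10.75
eef_pos: [0.4719, 0.1847, 0.0167]
tcp_rot: [0.993, 0.117, 0.0, 0.002]
contact_force: [3.6, -12.7, 6.6]
opening: 0.122
finger_force: 99.0
```

move_arm --plan '[-0.2, 0.8, 0, 0, 0, 0, 0, -0.2, 0.8, 0, 0, 0, 0, 0]'

```text
time: 10.95
eef_pos: [0.4719, 0.1847, 0.0167]
tcp_rot: [0.993, 0.117, 0.0, 0.003]
contact_force: [4.2, -19.9, 6.5]
opening: 0.124
finger_force: 99.0
```

```bash
python3 - <<'E'
from h import *
pose()
c=cams.read_camera('side'); t=cams.read_camera('top')
cv2.imwrite('pics/c5.png',cv2.resize(np.hstack([c['color'][290:420,120:280],t['color'][170:300,90:250]]),(800,325),interpolation=cv2.INTER_CUBIC)[:,:,::-1])
E
```

```text
t 10.95 tcp [471.9 184.7  16.7] yaxis deg -76.51 zax [ 0.001 -0.006 -1.   ] open 10.6 F [  4.2 -19.9   6.5] ff 99.01859164237976 q [ 0.18  0.21  2.11 -0.01  0.82  1.52]
```

View pics/c5.png

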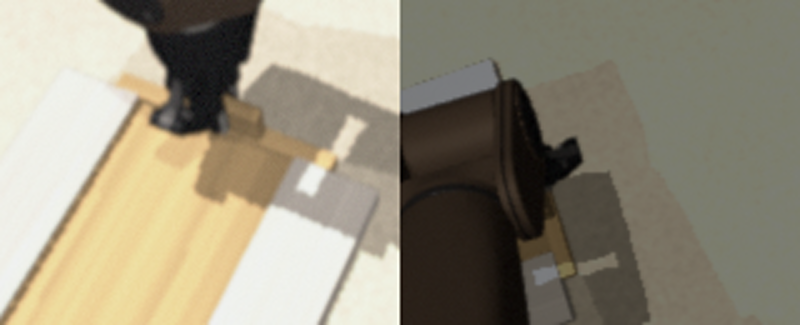

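Both ears meet the rail ends and the push force rises, so the tray is home. I'll release and rise.

move_arm --plan '[0.6, -2.2, 0, 0, 0, 0, 0, 0, 0, 0, 0, 0, 0, 50, 0, 0, 0, 0, 0, 0, 50, 0, 0, 0, 0, 0, 0, 50, 0, 0, 0, 0, 0, 0, 50, 0, 0, 20, 0, 0, 0, 50, 0, 0, 30, 0, 0, 0, 50, 0, 0, 40, 0, 0, 0, 50, 0, -30, 30, 0, 0, 0, 60, 0, -40, 0, 0, 0, 0, 60, 0, -40, 0, 0, 0, -4, 60, 0, -40, 0, 0, 0, -4, 60]'

```text
time: 12.25
eef_pos: [0.4715, 0.0344, 0.1366]
tcp_rot: [0.999, 0.045, 0.0, -0.0]
contact_force: [1.2, -0.7, 0.4]
opening: 0.703
finger_force: 0.0
```

```bash
python3 - <<'E'
from h import *
pose()
c=cams.read_camera('side'); t=cams.read_camera('top')
for x,lo,hi in((c,(0,150,60),(9,255,255)),(t,(0,160,50),(12,255,255))): print(*[b for b in blobs(x,lo,hi,100,.014) if b[1]<700],sep='\n')
cv2.imwrite('pics/c6.png',np.hstack([c['color'][200:420,0:400],t['color'][120:340,0:400]])[:,:,::-1])
E
```

```text
t 12.25 tcp [471.5  34.4 136.6] yaxis deg -84.82 zax [ 0.001  0.    -1.   ] open 60.0 F [ 1.2 -0.7  0.4] ff 0.0 q [-0.14 -0.06  2.14  0.    1.06  1.34]
(array([327., 228.]), 439, -188, 117, 32, 5)
(array([283., 208.]), 561, -181, 60, 30, -4)
(array([345., 206.]), 444, -277, 116, 34, -6)
(array([513., 416.]), -23, -641, 60, 20, 84)
(array([297., 240.]), 440, -191, 120, 30, 5)
(array([331., 233.]), 446, -278, 119, 30, -6)
(array([365., 228.]), 451, -365, 119, 30, 10)
(array([287., 181.]), 592, -185, 121, 30, -3)
(array([320., 178.]), 592, -269, 120, 29, 8)
(array([354., 173.]), 596, -356, 121, 30, 1)
```

View pics/c6.png

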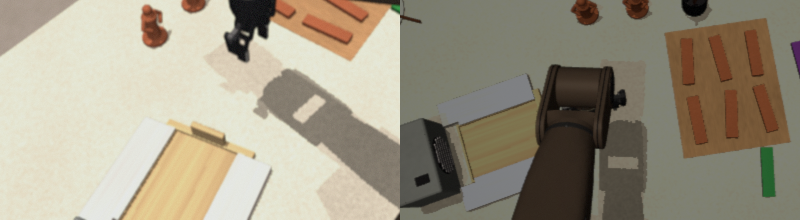

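The tray sits home and flat, tab at (208,130) in the crop, and the slats are unmoved. Next is slat A at (440,-190).

move_arm --plan '[-5.3, -37.4, 0, 0, 0, 0, 60, -5.3, -37.4, 0, 0, 0, 0, 60, -5.3, -37.4, 0, 0, 0, 0, 60, -5.3, -37.4, 0, 0, 0, 0, 60, -5.3, -37.4, 0, 0, 0, 0, 60, -5, -37.4, -10, 0, 0, 0, 60, 0, 0, -40, 0, 0, 0, 60, 0, 0, -40, 0, 0, 0, 60, 0, 0, -25, 0, 0, 0, 60, 0, 0, -12, 0, 0, 0, 60, 0, 0, -6, 0, 0, 0, 60]'

```text
time: 13.45
eef_pos: [0.44, -0.1881, 0.0021]
tcp_rot: [0.999, 0.046, -0.001, -0.001]
contact_force: [0.6, 0.1, 0.5]
opening: 0.703
finger_force: 0.0
```

move_arm --plan '[0, 0, 0, 0, 0, 0, 20, 0, 0, 0, 0, 0, 0, 20, 0, 0, 0, 0, 0, 0, 20, 0, 0, 0, 0, 0, 0, 20]' --newtons 70

```text
time: 13.85
eef_pos: [0.4418, -0.1899, 0.0051]
tcp_rot: [0.999, 0.046, 0.002, 0.001]
contact_force: [-0.3, 2.0, 4.8]
opening: 0.328
finger_force: 69.8
```

```bash
python3 -c "
from h import *
pose()"
```

```text
t 13.85 tcp [ 441.8 -189.9    5.1] yaxis deg -84.71 zax [ 0.003 -0.002 -1.   ] open 28.0 F [-0.3  2.   4.8] ff 69.77769613265991 q [-0.62  0.18  2.18  0.    0.78  0.86]
```

move_arm --plan '[0, 0, 30, 0, 0, 0, 20, 0, 0, 40, 0, 0, 0, 20, 0, 0, 30, 0, 0, 0, 20, 2, 40, 0, 0, 0, 1, 20, 2, 44, 0, 0, 0, 1, 20, 2, 44, 0, 0, 0, 1, 20, 0, 44, 0, 0, 0, 1, 20, 0, 44, 0, 0, 0, 1, 20, 0, 44, 0, 0, 0, 1, 20, -2, 44, 0, 0, 0, 1, 20, -2, 44, 0, 0, 0, 1, 20, -2, 44, 0, 0, 0, 0, 20]'

```text
time: 15.05
eef_pos: [0.4399, 0.2047, 0.1036]
tcp_rot: [0.993, 0.116, 0.0, -0.0]
contact_force: [-0.0, -0.6, -1.1]
opening: 0.324
finger_force: 69.4
```

move_arm --plan '[-2, 44, 0, 0, 0, 0, 20, -2, 44, 0, 0, 0, 0, 20, -1.5, 40, 0, 0, 0, 0, 20, 0, 0, 0, 0, 0, 0, 20]'

```text
time: 15.45
eef_pos: [0.4344, 0.3349, 0.1039]
tcp_rot: [0.993, 0.118, 0.001, -0.001]
contact_force: [-0.2, 0.4, -0.6]
opening: 0.321
finger_force: 69.5
```

```bash
python3 - <<'E'
from h import *
pose()
c=cams.read_camera('side')
cv2.imwrite('pics/c7.png',c['color'][:,:,::-1])
E
```

```text
t 15.45 tcp [434.4 334.9 103.9] yaxis deg -76.44 zax [ 0.002  0.002 -1.   ] open 27.4 F [-0.2  0.4 -0.6] ff 69.53722715377808 q [0.47 0.15 1.99 0.   1.   1.8 ]
```

View pics/c7.png

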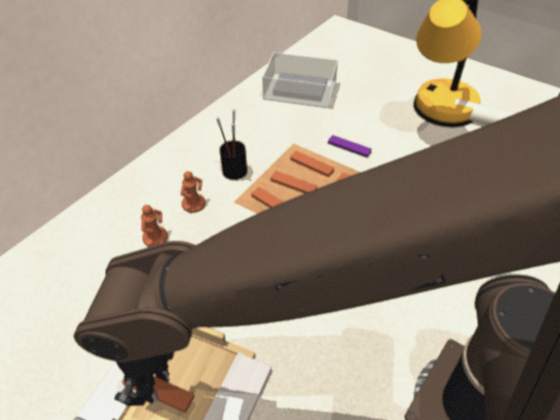

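The slat is held crosswise above the tray (slat at about (170,393)). I'll lower and release it.

move_arm --plan '[2, -2, -35, 0, 0, 0, 20, 0, 0, -30, 0, 0, 0, 20, 0, 0, -15, 0, 0, 0, 20, 0, 0, -8, 0, 0, 0, 20, 0, 0, -4, 0, 0, 0, 20, 0, 0, 0, 0, 0, 0, 20]'

```text
time: 16.1
eef_pos: [0.4377, 0.3289, 0.0121]
tcp_rot: [0.993, 0.115, 0.001, -0.0]
contact_force: [-0.7, 0.4, -0.8]
opening: 0.327
finger_force: 69.5
```

move_arm --plan '[0, 0, 0, 0, 0, 0, 48, 0, 0, 0, 0, 0, 0, 48, 0, 0, 0, 0, 0, 0, 48, 0, 0, 20, 0, 0, 0, 48, 0, 0, 40, 0, 0, 0, 48, 0, 0, 40, 0, 0, 0, 60, 2, -45, 0, 0, 0, -2, 60, 2, -45, 0, 0, 0, -2, 60, 2, -45, 0, 0, 0, -2, 60, 2, -45, 0, 0, 0, -2, 60, 2, -45, 0, 0, 0, -2, 60, 2, -45, 0, 0, 0, -2, 60]'

```text
time: 17.3
eef_pos: [0.4489, 0.0573, 0.112]
tcp_rot: [1.0, 0.011, 0.001, 0.0]
contact_force: [0.4, -0.8, 0.4]
opening: 0.704
finger_force: 0.0
```

```bash
cat > look.py <<'E'
import sys
from h import *
pose()
c=cams.read_camera('side'); t=cams.read_camera('top')
for n,x,lo,hi in(('side',c,(0,150,60),(9,255,255)),('top',t,(0,160,50),(12,255,255))):
    for b in blobs(x,lo,hi,100,float(sys.argv[2]) if len(sys.argv)>2 else .014):
        if b[1]<700 and b[1]>100: print(n,b)
cv2.imwrite('pics/%s.png'%sys.argv[1],np.hstack([c['color'][130:420,0:400],t['color'][120:410,0:400]])[:,:,::-1])
E
python3 look.py d1
```

```text
t 17.3 tcp [448.9  57.3 112. ] yaxis deg -88.77 zax [ 0.002 -0.    -1.   ] open 60.1 F [ 0.4 -0.8  0.4] ff 0.0 q [-0.1  -0.08  2.21  0.    1.01  1.45]
side (array([168., 406.]), 438, 328, 119, 29, 13)
top (array([ 88., 264.]), 437, 328, 120, 30, 13)
top (array([331., 233.]), 446, -279, 119, 30, -5)
top (array([365., 228.]), 451, -365, 119, 30, 10)
top (array([287., 181.]), 592, -185, 121, 30, -3)
top (array([320., 178.]), 592, -269, 120, 30, 9)
top (array([354., 173.]), 596, -356, 121, 30, 2)
```

move_arm --plan '[24, -40, 0, 0, 0, -1, 60, 24, -40, 0, 0, 0, -1, 60, 24, -40, 0, 0, 0, -1, 60, 24, -40, 0, 0, 0, -1, 60, 24, -40, 0, 0, 0, -1, 60, 23.5, -40, 0, 0, 0, 0, 60, 0, -2, -30, 0, 0, 0, 60, 0, 0, -35, 0, 0, 0, 60, 0, 0, -25, 0, 0, 0, 60, 0, 0, -11, 0, 0, 0, 60, 0, 0, -5, 0, 0, 0, 60]'

```text
time: 18.5
eef_pos: [0.5919, -0.1822, 0.0041]
tcp_rot: [0.999, -0.032, -0.001, -0.001]
contact_force: [0.3, 0.9, -0.6]
opening: 0.706
finger_force: 0.0
```

move_arm --plan '[0, 0, 0, 0, 0, 0, 20, 0, 0, 0, 0, 0, 0, 20, 0, 0, 0, 0, 0, 0, 20, 0, 0, 0, 0, 0, 0, 20]'

```text
time: 18.9
eef_pos: [0.5939, -0.1837, 0.0076]
tcp_rot: [0.999, -0.032, 0.002, 0.001]
contact_force: [-0.2, 0.2, 5.9]
opening: 0.32
finger_force: 69.7
```

```bash
python3 -c "
from h import *
pose()"
```

```text
t 18.9 tcp [ 593.9 -183.7    7.6] yaxis deg -93.71 zax [ 0.004 -0.001 -1.   ] open 27.3 F [-0.2  0.2  5.9] ff 69.68087553977966 q [-0.46  0.44  1.83  0.    0.87  1.17]
```

move_arm --plan '[0, 0, 30, 0, 0, 0, 20, 0, 0, 40, 0, 0, 0, 20, -13.8, 43.5, 30, 0, 0, 1.72, 20, -13.8, 43.5, 0, 0, 0, 1.72, 20, -13.8, 43.5, 0, 0, 0, 1.72, 20, -13.8, 43.5, 0, 0, 0, 1.72, 20, -13.8, 43.5, 0, 0, 0, 1.72, 20, -13.8, 43.5, 0, 0, 0, 1.72, 20, -13.8, 43.5, 0, 0, 0, 1.72, 20, -13.8, 43.5, 0, 0, 0, 1.72, 20, -13.8, 43.5, 0, 0, 0, 1.72, 20, -13.8, 43.5, 0, 0, 0, 1.72, 20]'

```text
time: 20.1
eef_pos: [0.4545, 0.2498, 0.103]
tcp_rot: [0.993, 0.118, 0.0, -0.0]
contact_force: [0.7, 0.1, -0.9]
opening: 0.326
finger_force: 69.4
```

move_arm --plan '[0, 0, -20, 0, 0, 0, 20, 0, 0, -30, 0, 0, 0, 20, 0, 0, -15, 0, 0, 0, 20, 0, 0, 0, 0, 0, 0, 20, 0, 0, 0, 0, 0, 0, 20]'

```text
time: 20.6
eef_pos: [0.4556, 0.2481, 0.038]
tcp_rot: [0.993, 0.117, -0.0, -0.0]
contact_force: [-0.1, 0.2, -1.3]
opening: 0.322
finger_force: 69.4
```

```bash
python3 -c "
from h import *
pose()"
```

```text
t 20.6 tcp [455.6 248.1  38. ] yaxis deg -76.52 zax [-0.  0. -1.] open 27.5 F [-0.1  0.2 -1.3] ff 69.41293358802795 q [0.3  0.2  2.08 0.   0.86 1.64]
```

move_arm --plan '[-0.5, 3, -14, 0, 0, 0, 20, 0, 0, -7, 0, 0, 0, 20, 0, 0, -3, 0, 0, 0, 20, 0, 0, 0, 0, 0, 0, 20]'

```text
time: 21.0
eef_pos: [0.4551, 0.2512, 0.0137]
tcp_rot: [0.993, 0.117, -0.0, 0.0]
contact_force: [-0.3, 0.2, -1.0]
opening: 0.324
finger_force: 69.4
```

move_arm --plan '[0, 0, 0, 0, 0, 0, 48, 0, 0, 0, 0, 0, 0, 48, 0, 0, 0, 0, 0, 0, 48, 0, 0, 20, 0, 0, 0, 48, 0, 0, 40, 0, 0, 0, 48, 0, 0, 40, 0, 0, 0, 60, 0, -43, 0, 0, 0, -2, 60, 0, -43, 0, 0, 0, -2, 60, 0, -43, 0, 0, 0, -2, 60, 0, -43, 0, 0, 0, -2, 60, 0, -43, 0, 0, 0, -2, 60, 0, 0, 0, 0, 0, 0, 60]'

```text
time: 22.2
eef_pos: [0.4554, 0.0322, 0.1143]
tcp_rot: [1.0, 0.027, 0.001, 0.001]
contact_force: [0.7, 0.4, 0.1]
opening: 0.7
finger_force: 0.0
```

```bash
python3 look.py d2
```

```text
t 22.2 tcp [455.4  32.2 114.3] yaxis deg -86.88 zax [ 0.001 -0.001 -1.   ] open 59.8 F [0.7 0.4 0.1] ff 0.0 q [-0.15 -0.07  2.19 -0.    1.02  1.37]
side (array([168., 406.]), 438, 327, 120, 29, 13)
side (array([192., 368.]), 456, 250, 119, 28, 14)
side (array([354., 212.]), 416, -274, 59, 32, -4)
top (array([ 88., 264.]), 437, 328, 120, 30, 13)
top (array([119., 253.]), 456, 251, 119, 30, 13)
top (array([331., 233.]), 446, -279, 119, 30, -5)
top (array([365., 228.]), 451, -365, 119, 30, 9)
top (array([320., 178.]), 592, -269, 120, 29, 9)
top (array([354., 173.]), 596, -356, 121, 29, 2)
```

View pics/d2.png

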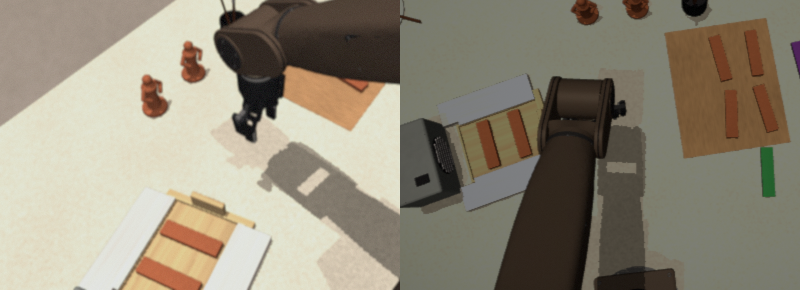

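Both bottom slats lie flat across the tray, well apart. Next is slat B at (446,-279).

move_arm --plan '[-1.3, -44.4, 0, 0, 0, -1.2, 60, -1.3, -44.4, 0, 0, 0, -1.2, 60, -1.3, -44.4, 0, 0, 0, -1.2, 60, -1.3, -44.4, 0, 0, 0, -1.2, 60, -1.3, -44.4, 0, 0, 0, -1.2, 60, -1.3, -44.4, 0, 0, 0, -1.2, 60, -1.3, -44.4, 0, 0, 0, -1.2, 60, 0, 0, -35, 0, 0, 0, 60, 0, 0, -38, 0, 0, 0, 60, 0, 0, -22, 0, 0, 0, 60, 0, 0, -10, 0, 0, 0, 60, 0, 0, -3, 0, 0, 0, 60]'

```text
time: 23.5
eef_pos: [0.446, -0.2731, 0.0046]
tcp_rot: [0.999, -0.042, -0.001, -0.001]
contact_force: [0.0, -0.0, -0.4]
opening: 0.705
finger_force: 0.0
```

move_arm --plan '[0, 0, 0, 0, 0, 0, 20, 0, 0, 0, 0, 0, 0, 20, 0, 0, 0, 0, 0, 0, 20, 0, 0, 0, 0, 0, 0, 20]'

```text
time: 23.9
eef_pos: [0.4473, -0.2755, 0.0079]
tcp_rot: [0.999, -0.043, 0.002, 0.001]
contact_force: [-0.2, 1.7, 6.2]
opening: 0.322
finger_force: 69.7
```

```bash
python3 -c "
from h import *
pose()"
```

```text
t 23.9 tcp [ 447.3 -275.5    7.9] yaxis deg -94.91 zax [ 0.003 -0.002 -1.   ] open 27.5 F [-0.2  1.7  6.2] ff 69.71767902374268 q [-0.75  0.26  2.07  0.    0.8   0.91]
```

move_arm --plan '[0, 0, 40, 0, 0, 0, 20, 0, 0, 45, 0, 0, 0, 20, 3, 42.7, 20, 0, 0, 8.34, 20, 3, 42.7, 0, 0, 0, 8.34, 20, 3, 42.7, 0, 0, 0, 8.34, 20, 3, 42.7, 0, 0, 0, 8.34, 20, 3, 42.7, 0, 0, 0, 8.34, 20, 3, 42.7, 0, 0, 0, 8.34, 20, 3, 42.7, 0, 0, 0, 8.34, 20, 3, 42.7, 0, 0, 0, 8.34, 20, -13.2, 42.7, 0, 0, 0, 8.34, 20, -13.2, 42.7, 0, 0, 0, 8.34, 20]'

```text
time: 25.1
eef_pos: [0.4431, 0.154, 0.1112]
tcp_rot: [0.773, 0.635, 0.0, 0.0]
contact_force: [1.0, 0.5, -0.6]
opening: 0.321
finger_force: 69.5
```

move_arm --plan '[-13.2, 42.7, 0, 0, 0, 8.34, 20, -13.2, 42.7, 0, 0, 0, 8.34, 20, -13.2, 42.7, 0, 0, 0, 8.34, 20, 0, 0, -20, 0, 0, 0, 20, 0, 0, -20, 0, 0, 0, 20, 0, 0, 0, 0, 0, 0, 20, 0, 0, 0, 0, 0, 0, 20]'

```text
time: 25.8
eef_pos: [0.4037, 0.2803, 0.0708]
tcp_rot: [0.619, 0.785, -0.0, -0.0]
contact_force: [0.5, 0.3, -0.6]
opening: 0.319
finger_force: 69.4
```

```bash
python3 look.py d3; python3 look.py d3 0.05 | tail -2
```

```text
t 25.8 tcp [403.7 280.3  70.8] yaxis deg 13.49 zax [-0.001 -0.    -1.   ] open 27.3 F [ 0.5  0.3 -0.6] ff 69.44516658782959 q [0.4  0.08 2.13 0.   0.92 0.16]
side (array([174., 401.]), 446, 318, 113, 78, 43)
side (array([353., 181.]), 470, -358, 74, 33, 9)
side (array([293., 183.]), 590, -266, 118, 32, 9)
side (array([312., 163.]), 593, -354, 117, 32, 2)
top (array([116., 256.]), 457, 273, 107, 74, 13)
top (array([365., 228.]), 451, -365, 119, 30, 10)
top (array([320., 178.]), 592, -269, 121, 30, 9)
top (array([354., 173.]), 596, -357, 121, 30, 2)
top (array([320., 178.]), 583, -265, 117, 30, 9)
top (array([354., 173.]), 587, -351, 118, 29, 2)
```

move_arm --plan '[1, 0, -20, 0, 0, 0, 20, 0, 0, -12, 0, 0, 0, 20, 0, 0, -7, 0, 0, 0, 20, 0, 0, -3, 0, 0, 0, 20, 0, 0, 0, 0, 0, 0, 20]'

```text
time: 26.5
eef_pos: [0.4049, 0.2804, 0.0286]
tcp_rot: [0.619, 0.785, -0.0, -0.0]
contact_force: [-0.6, 1.1, -0.7]
opening: 0.318
finger_force: 69.5
```

move_arm --plan '[0, 0, 0, 0, 0, 0, 46, 0, 0, 0, 0, 0, 0, 46, 0, 0, 0, 0, 0, 0, 46, 0, 0, 20, 0, 0, 0, 46, 0, 0, 40, 0, 0, 0, 60, 12, -40, 20, 0, 0, -8.3, 60, 12, -42, 0, 0, 0, -8.3, 60, 12, -42, 0, 0, 0, -8.3, 60, 12, -42, 0, 0, 0, -8.3, 60, 12, -42, 0, 0, 0, -8.3, 60, 12, -42, 0, 0, 0, -8.3, 60, 0, 0, 0, 0, 0, 0, 60]'

```text
time: 27.7
eef_pos: [0.4789, 0.0263, 0.1099]
tcp_rot: [0.894, 0.448, 0.001, 0.001]
contact_force: [-0.4, 0.9, 0.5]
opening: 0.701
finger_force: 0.0
```

```bash
python3 look.py d4 .026
```

```text
t 27.7 tcp [478.9  26.3 109.9] yaxis deg -36.73 zax [ 0.003 -0.002 -1.   ] open 59.9 F [-0.4  0.9  0.5] ff 0.0 q [-0.16 -0.01  2.15 -0.    1.    0.49]
side (array([182., 388.]), 444, 287, 118, 117, 13)
top (array([103., 260.]), 444, 290, 120, 118, -77)
top (array([365., 228.]), 449, -363, 118, 29, 10)
top (array([320., 178.]), 589, -268, 119, 29, 8)
top (array([354., 173.]), 593, -354, 120, 30, 1)
```

View pics/d4.png

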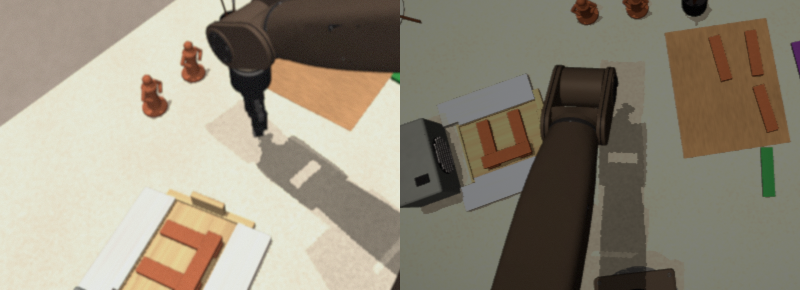

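The first lengthwise slat lies flat on the crossing slats. Next is slat E at (592,-268).

move_arm --plan '[16.2, -42.1, 0, 0, 0, -6.4, 60, 16.2, -42.1, 0, 0, 0, -6.4, 60, 16.2, -42.1, 0, 0, 0, -6.4, 60, 16.2, -42.1, 0, 0, 0, -6.4, 60, 16.2, -42.1, 0, 0, 0, -6.4, 60, 16.2, -42.1, 0, 0, 0, -6.4, 60, 16, -42.1, 0, 0, 0, -6.4, 60, 0, 0, -35, 0, 0, 0, 60, 0, 0, -38, 0, 0, 0, 60, 0, 0, -20, 0, 0, 0, 60, 0, 0, -8, 0, 0, 0, 60, 0, 0, -3, 0, 0, 0, 60]'

```text
time: 29.0
eef_pos: [0.5901, -0.2624, 0.0038]
tcp_rot: [0.997, 0.079, -0.001, -0.001]
contact_force: [0.6, -0.5, 0.8]
opening: 0.701
finger_force: 0.0
```

move_arm --plan '[0, 0, 0, 0, 0, 0, 20, 0, 0, 0, 0, 0, 0, 20, 0, 0, 0, 0, 0, 0, 20, 0, 0, 0, 0, 0, 0, 20]'

```text
time: 29.4
eef_pos: [0.5917, -0.2649, 0.0073]
tcp_rot: [0.997, 0.078, 0.002, 0.001]
contact_force: [0.3, 1.0, 6.6]
opening: 0.324
finger_force: 69.7
```

```bash
python3 -c "
from h import *
pose()"
```

```text
t 29.4 tcp [ 591.7 -264.9    7.3] yaxis deg -81.1 zax [ 0.004 -0.002 -1.   ] open 27.7 F [0.3 1.  6.6] ff 69.74940776824951 q [-0.58  0.49  1.76  0.    0.89  0.84]
```

move_arm --plan '[0, 0, 40, 0, 0, 0, 20, 0, 0, 45, 0, 0, 0, 20, -8.05, 43.5, 20, 0, 0, 7.88, 20, -8.05, 43.5, 0, 0, 0, 7.88, 20, -8.05, 43.5, 0, 0, 0, 7.88, 20, -8.05, 43.5, 0, 0, 0, 7.88, 20, -8.05, 43.5, 0, 0, 0, 7.88, 20, -8.05, 43.5, 0, 0, 0, 7.88, 20, -8.05, 43.5, 0, 0, 0, 7.88, 20, -8.05, 43.5, 0, 0, 0, 7.88, 20, -8.05, 43.5, 0, 0, 0, 7.88, 20, -8.05, 43.5, 0, 0, 0, 7.88, 20]'

```text
time: 30.6
eef_pos: [0.5088, 0.1724, 0.1099]
tcp_rot: [0.719, 0.695, 0.0, 0.0]
contact_force: [0.6, -0.4, -0.8]
opening: 0.322
finger_force: 69.4
```

move_arm --plan '[-8.05, 43.5, 0, 0, 0, 7.88, 20, -8.05, 43.5, 0, 0, 0, 7.88, 20, -8.05, 43.5, 0, 0, 0, 0, 20, 0, 0, -20, 0, 0, 0, 20, 0, 0, -20, 0, 0, 0, 20, 0, 0, 0, 0, 0, 0, 20, 0, 0, 0, 0, 0, 0, 20]'

```text
time: 31.3
eef_pos: [0.4851, 0.301, 0.0696]
tcp_rot: [0.619, 0.785, -0.0, -0.0]
contact_force: [0.0, 0.3, -1.2]
opening: 0.323
finger_force: 69.4
```

```bash
python3 look.py d5 .06
```

```text
t 31.3 tcp [485.1 301.   69.6] yaxis deg 13.45 zax [-0.001 -0.    -1.   ] open 27.6 F [ 0.   0.3 -1.2] ff 69.42371606826782 q [0.38 0.25 1.94 0.   0.95 0.14]
side (array([177., 386.]), 438, 298, 134, 113, 15)
side (array([305., 160.]), 588, -310, 66, 30, 2)
top (array([106., 256.]), 445, 278, 125, 109, 14)
top (array([365., 228.]), 444, -357, 115, 29, 10)
top (array([354., 173.]), 584, -349, 117, 29, 2)
```

Grip kept. I'll lower from 69.6 to 28.

move_arm --plan '[1.5, -1, -20, 0, 0, 0, 20, 0, 0, -12, 0, 0, 0, 20, 0, 0, -6.5, 0, 0, 0, 20, 0, 0, -3, 0, 0, 0, 20, 0, 0, 0, 0, 0, 0, 20]'

```text
time: 31.9
eef_pos: [0.4869, 0.3002, 0.0282]
tcp_rot: [0.619, 0.785, -0.0, -0.0]
contact_force: [0.5, 0.6, -1.0]
opening: 0.325
finger_force: 69.5
```

move_arm --plan '[0, 0, 0, 0, 0, 0, 46, 0, 0, 0, 0, 0, 0, 46, 0, 0, 0, 0, 0, 0, 46, 0, 0, 20, 0, 0, 0, 46, 0, 0, 40, 0, 0, 0, 60, 0, -40, 20, 0, 0, -8.3, 60, 0, -45, 0, 0, 0, -8.3, 60, 0, -45, 0, 0, 0, -8.3, 60, 0, -45, 0, 0, 0, -8.3, 60, 0, -45, 0, 0, 0, -8.3, 60, 0, -45, 0, 0, 0, -8.3, 60, 0, 0, 0, 0, 0, 0, 60]'

```text
time: 33.1
eef_pos: [0.4876, 0.031, 0.1091]
tcp_rot: [0.894, 0.448, 0.0, 0.001]
contact_force: [0.3, 1.2, 0.5]
opening: 0.7
finger_force: 0.0
```

```bash
python3 look.py d6 .014
```

```text
t 33.1 tcp [487.6  31.  109.1] yaxis deg -36.8 zax [ 0.002 -0.001 -1.   ] open 59.8 F [0.3 1.2 0.5] ff 0.0 q [-0.14  0.01  2.12 -0.    1.    0.5 ]
side (array([180., 386.]), 450, 286, 122, 121, 14)
top (array([101., 259.]), 445, 294, 121, 120, -76)
top (array([365., 228.]), 451, -365, 119, 30, 10)
top (array([354., 173.]), 596, -356, 120, 29, 2)
```

View pics/d6.png

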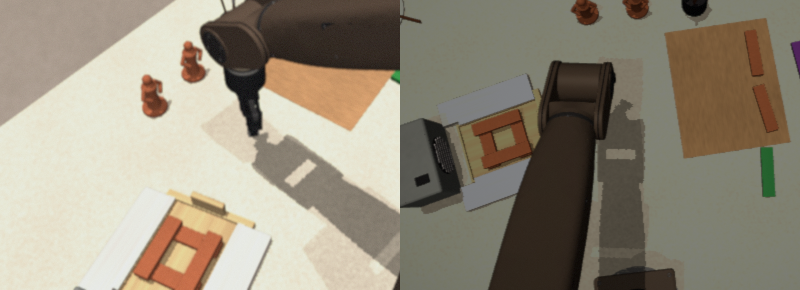

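The square of four is good. Next is slat C at (451,-365).

move_arm --plan '[-4.1, -44, 0, 0, 0, -4.8, 60, -4.1, -44, 0, 0, 0, -4.8, 60, -4.1, -44, 0, 0, 0, -4.8, 60, -4.1, -44, 0, 0, 0, -4.8, 60, -4.1, -44, 0, 0, 0, -4.8, 60, -4.1, -44, 0, 0, 0, -4.8, 60, -4.1, -44, 0, 0, 0, -4.8, 60, -4.1, -44, 0, 0, 0, -4.8, 60, -4.1, -43, 0, 0, 0, -4.8, 60, 0, 0, -35, 0, 0, 0, 60, 0, 0, -35, 0, 0, 0, 60]'

```text
time: 34.3
eef_pos: [0.4521, -0.3611, 0.0391]
tcp_rot: [0.996, 0.092, 0.002, 0.002]
contact_force: [0.1, -0.0, -1.0]
opening: 0.704
finger_force: 0.0
```

move_arm --plan '[0, 0, -22, 0, 0, 0, 60, 0, 0, -9, 0, 0, 0, 60, 0, 0, -3, 0, 0, 0, 60, 0, 0, 0, 0, 0, 0, 20, 0, 0, 0, 0, 0, 0, 20, 0, 0, 0, 0, 0, 0, 20, 0, 0, 0, 0, 0, 0, 20]'

```text
time: 35.0
eef_pos: [0.4515, -0.3609, 0.0066]
tcp_rot: [0.996, 0.091, 0.001, 0.002]
contact_force: [0.4, 0.7, 6.1]
opening: 0.324
finger_force: 69.8
```

```bash
python3 -c "
from h import *
pose()"
```

```text
t 35.0 tcp [ 451.5 -360.9    6.6] yaxis deg -79.53 zax [ 0.003 -0.003 -1.   ] open 27.6 F [0.4 0.7 6.1] ff 69.79926466941833 q [-0.85  0.36  1.94  0.    0.83  0.54]
```

move_arm --plan '[0, 0, 40, 0, 0, 0, 20, 0, 0, 45, 0, 0, 0, 20, 1.5, 43.2, 20, 0, 0, 0.3, 20, 1.5, 43.2, 0, 0, 0, 0.3, 20, 1.5, 43.2, 0, 0, 0, 0.3, 20, 1.5, 43.2, 0, 0, 0, 0.3, 20, 1.5, 43.2, 0, 0, 0, 0.3, 20, 1.5, 43.2, 0, 0, 0, 0.3, 20, 1.5, 43.2, 0, 0, 0, 0.3, 20, 1.5, 43.2, 0, 0, 0, 0.3, 20, -3.3, 43.2, 0, 0, 0, 0.3, 20, -3.3, 43.2, 0, 0, 0, 0.3, 20]'

```text
time: 36.2
eef_pos: [0.455, 0.0739, 0.1095]
tcp_rot: [0.993, 0.117, 0.0, 0.0]
contact_force: [0.4, -0.0, -0.2]
opening: 0.325
finger_force: 69.5
```

move_arm --plan '[-3.3, 43.2, 0, 0, 0, 0, 20, -3.3, 43.2, 0, 0, 0, 0, 20, -3.3, 43.2, 0, 0, 0, 0, 20, -3.3, 43.2, 0, 0, 0, 0, 20, -3.3, 43.2, 0, 0, 0, 0, 20, -3.3, 43, 0, 0, 0, 0, 20, 0, 0, -15, 0, 0, 0, 20, 0, 0, -15, 0, 0, 0, 20, 0, 0, 0, 0, 0, 0, 20, 0, 0, 0, 0, 0, 0, 20]'

```text
time: 37.2
eef_pos: [0.4351, 0.3298, 0.0782]
tcp_rot: [0.993, 0.116, -0.001, 0.001]
contact_force: [0.5, -0.4, -1.1]
opening: 0.321
finger_force: 69.5
```

```bash
python3 look.py d7 .014
```

```text
t 37.2 tcp [435.1 329.8  78.2] yaxis deg -76.63 zax [-0.002 -0.001 -1.   ] open 27.5 F [ 0.5 -0.4 -1.1] ff 69.54918265342712 q [ 0.46  0.19  2.   -0.    0.96  1.8 ]
side (array([187., 389.]), 438, 281, 119, 96, -77)
side (array([312., 164.]), 593, -353, 117, 33, 2)
top (array([ 99., 259.]), 449, 300, 135, 133, -79)
top (array([354., 173.]), 596, -357, 121, 30, 2)
```

move_arm --plan '[1.5, 0, -18, 0, 0, 0, 20, 0, 0, -11, 0, 0, 0, 20, 0, 0, -5, 0, 0, 0, 20, 0, 0, -2.8, 0, 0, 0, 20, 0, 0, 0, 0, 0, 0, 20]'

```text
time: 37.8
eef_pos: [0.4371, 0.3311, 0.0423]
tcp_rot: [0.993, 0.117, -0.0, 0.0]
contact_force: [-0.1, 0.7, -1.2]
opening: 0.326
finger_force: 69.5
```

move_arm --plan '[0, 0, 0, 0, 0, 0, 46, 0, 0, 0, 0, 0, 0, 46, 0, 0, 0, 0, 0, 0, 46, 0, 0, 20, 0, 0, 0, 46, 0, 0, 40, 0, 0, 0, 60, 5, -40, 10, 0, 0, -2, 60, 5, -45, 0, 0, 0, -2, 60, 5, -45, 0, 0, 0, -2, 60, 5, -45, 0, 0, 0, -2, 60, 5, -45, 0, 0, 0, -2, 60, 5, -45, 0, 0, 0, -2, 60, 0, 0, 0, 0, 0, 0, 60]'

```text
time: 39.0
eef_pos: [0.4683, 0.062, 0.1134]
tcp_rot: [1.0, 0.009, 0.001, 0.001]
contact_force: [0.3, 1.1, 0.3]
opening: 0.704
finger_force: 0.0
```

```bash
python3 look.py d8 .014
```

```text
t 39.0 tcp [468.3  62.  113.4] yaxis deg -88.92 zax [ 0.002 -0.001 -1.   ] open 60.2 F [0.3 1.1 0.3] ff 0.0 q [-0.08 -0.03  2.16 -0.    1.01  1.47]
side (array([179., 386.]), 454, 287, 131, 120, 14)
top (array([ 99., 258.]), 448, 296, 126, 121, 13)
top (array([354., 173.]), 596, -356, 121, 29, 2)
```

move_arm --plan '[12.8, -41.8, 0, 0, 0, 0.5, 60, 12.8, -41.8, 0, 0, 0, 0.5, 60, 12.8, -41.8, 0, 0, 0, 0, 60, 12.8, -41.8, 0, 0, 0, 0, 60, 12.8, -41.8, 0, 0, 0, 0, 60, 12.8, -41.8, 0, 0, 0, 0, 60, 12.8, -41.8, 0, 0, 0, 0, 60, 12.8, -41.8, 0, 0, 0, 0, 60, 12.8, -41.8, 0, 0, 0, 0, 60, 12.5, -41.3, 0, 0, 0, 0, 60, 0, 0, -35, 0, 0, 0, 60, 0, 0, -35, 0, 0, 0, 60]'

```text
time: 40.3
eef_pos: [0.5974, -0.3518, 0.0433]
tcp_rot: [1.0, 0.022, 0.002, 0.001]
contact_force: [0.3, 0.6, -0.8]
opening: 0.703
finger_force: 0.0
```

move_arm --plan '[0, 0, -25, 0, 0, 0, 60, 0, 0, -9, 0, 0, 0, 60, 0, 0, -4, 0, 0, 0, 60, 0, 0, 0, 0, 0, 0, 20, 0, 0, 0, 0, 0, 0, 20, 0, 0, 0, 0, 0, 0, 20, 0, 0, 0, 0, 0, 0, 20]'

```text
time: 41.0
eef_pos: [0.5965, -0.3521, 0.0073]
tcp_rot: [1.0, 0.021, 0.002, 0.001]
contact_force: [0.1, 1.2, 5.8]
opening: 0.321
finger_force: 69.8
```

```bash
python3 -c "
from h import *
pose()"
```

```text
t 41.0 tcp [ 596.5 -352.1    7.3] yaxis deg -87.54 zax [ 0.004 -0.002 -1.   ] open 27.4 F [0.1 1.2 5.8] ff 69.77800369262695 q [-0.68  0.56  1.65  0.    0.93  0.85]
```

move_arm --plan '[0, 0, 40, 0, 0, 0, 20, 0, 0, 45, 0, 0, 0, 20, -10.1, 43.1, 20, 0, 0, 1.1, 20, -10.1, 43.1, 0, 0, 0, 1.1, 20, -10.1, 43.1, 0, 0, 0, 1.1, 20, -10.1, 43.1, 0, 0, 0, 1.1, 20, -10.1, 43.1, 0, 0, 0, 1.1, 20, -10.1, 43.1, 0, 0, 0, 1.1, 20, -10.1, 43.1, 0, 0, 0, 1.1, 20, -10.1, 43.1, 0, 0, 0, 1.1, 20, -10.1, 43.1, 0, 0, 0, 1.1, 20, -10.1, 43.1, 0, 0, 0, 1.1, 20]'

```text
time: 42.2
eef_pos: [0.4929, 0.0813, 0.1095]
tcp_rot: [0.993, 0.117, 0.0, 0.0]
contact_force: [0.1, 0.8, -1.0]
opening: 0.32
finger_force: 69.4
```

move_arm --plan '[-10.1, 43.1, 0, 0, 0, 0, 20, -10.1, 43.1, 0, 0, 0, 0, 20, -10.1, 43.1, 0, 0, 0, 0, 20, -10, 43.1, 0, 0, 0, 0, 20, 0, 0, -15, 0, 0, 0, 20, 0, 0, -15, 0, 0, 0, 20, 0, 0, 0, 0, 0, 0, 20, 0, 0, 0, 0, 0, 0, 20]'

```text
time: 43.0
eef_pos: [0.4532, 0.2519, 0.0794]
tcp_rot: [0.993, 0.117, -0.0, 0.0]
contact_force: [0.3, -0.5, -0.5]
opening: 0.323
finger_force: 69.5
```

```bash
python3 look.py d9 .06
```

```text
t 43.0 tcp [453.2 251.9  79.4] yaxis deg -76.55 zax [-0.001 -0.    -1.   ] open 27.6 F [ 0.3 -0.5 -0.5] ff 69.4833755493164 q [0.31 0.13 2.07 0.   0.95 1.65]
side (array([182., 382.]), 435, 289, 133, 124, -77)
top (array([118., 266.]), 420, 254, 69, 65, -75)
```

Lower from 79.4 to 42, shifting +2 mm in x.

move_arm --plan '[2, -0.5, -18, 0, 0, 0, 20, 0, 0, -11, 0, 0, 0, 20, 0, 0, -5.5, 0, 0, 0, 20, 0, 0, -2.7, 0, 0, 0, 20, 0, 0, 0, 0, 0, 0, 20]'

```text
time: 43.6
eef_pos: [0.4555, 0.2516, 0.0422]
tcp_rot: [0.993, 0.117, -0.0, 0.0]
contact_force: [0.1, -0.3, -1.2]
opening: 0.318
finger_force: 69.5
```

move_arm --plan '[0, 0, 0, 0, 0, 0, 46, 0, 0, 0, 0, 0, 0, 46, 0, 0, 0, 0, 0, 0, 46, 0, 0, 20, 0, 0, 0, 46, 0, 0, 40, 0, 0, 0, 60, 5, -40, 30, 0, 0, 0, 60, 5, -45, 0, 0, 0, 0, 60, 5, -45, 0, 0, 0, 0, 60, 5, -45, 0, 0, 0, 0, 60, 5, -45, 0, 0, 0, 0, 60, 5, -45, 0, 0, 0, 0, 60, 0, 0, 0, 0, 0, 0, 60]'

```text
time: 44.8
eef_pos: [0.4866, -0.0176, 0.1332]
tcp_rot: [0.993, 0.114, 0.001, 0.001]
contact_force: [1.1, 0.4, 1.0]
opening: 0.703
finger_force: 0.0
```

```bash
python3 look.py d10 .048; python3 - <<'E'
from h import *
c=cams.read_camera('side'); t=cams.read_camera('top')
cv2.imwrite('pics/end.png',cv2.resize(np.hstack([c['color'][300:420,90:290],t['color'][180:300,20:220]]),(800,240),interpolation=cv2.INTER_CUBIC)[:,:,::-1])
E
```

```text
t 44.8 tcp [486.6 -17.6 133.2] yaxis deg -76.89 zax [ 0.002 -0.002 -1.   ] open 60.0 F [1.1 0.4 1. ] ff 0.0 q [-0.24 -0.03  2.11 -0.    1.05  1.1 ]
side (array([178., 386.]), 439, 294, 126, 118, 13)
top (array([101., 258.]), 444, 285, 125, 119, 14)
```

View pics/end.png

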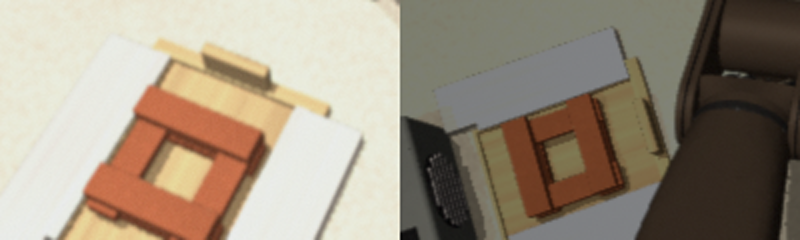

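All six slats are stacked in three crossed layers, in the crop at (85–265, 88–235), and the tray ears are still against the rail ends. The arm is clear, so I'll hand in.

```bash
python3 -c "
from plant import order
print(order.sign_off())"
```

```text
the job is handed in; nothing more can be done
None
```

The job is handed in, with no verdict returned: the tray is turned and fully home in the rails, all six slats are stacked in three crossed layers on it, and the figurines and brush pot were left alone.

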